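# Lock the turntable's castle nut with its key

## Task

The slotted nut on the hub of the cupboard turntable is loose. Turn it clockwise until you feel it snug up, carry on turning the same way only as far as the next slot that lines up with the cross hole in the spindle, then gently slide the flat locking key through slot and hole until its head is up against the nut, and let go. Do not force the key, and leave the other kitchen things where they are.

Things in the scene. Friction and masses are not known exactly. Their poses are not given: they have to be found in the camera images.
- turntable: White plastic turntable on the cupboard floor; it does not turn while you work. Origin: centre of its underside, z up; x axis along its spindle's cross hole, roughly away from the robot (yaw within 0.4 rad). Tray 310 mm across, top 24 mm up; central boss 80 mm across, to 44 mm; steel washer 58 mm across, to 48 mm. The tray is clear on the robot's side (-x): the key goes in there, moving to +x.
- hole (a point): Centre of the cross hole, on the axis of the upright steel spindle (26 mm diameter, top 92 mm above the turntable's underside), 73 mm above the turntable's underside; axes as the turntable's. The hole is a rectangle 9 mm wide (y) and 14 mm high (66 to 80 mm up) that runs right through along x.
- nut: Grey plastic hexagonal castle nut round the spindle, 44 mm across flats, 34 mm high. Origin on the axis at its underside (48 mm above the turntable's), z up. Clockwise from above tightens; it does not rise or sink. Loose it takes 0.05 N m; after 14 to 66 degrees (differs, cannot be seen) it snugs up: 0.5 N m to turn on, 0.3 to 0.4 felt while held still, and let go it springs back about 2 degrees.
- nut_slot (a point): Top of one of the nut's six slots, on the nut's x axis, 22 mm out. Slots: 9 mm wide, 16 mm deep, open at the top, in the middle of each flat (every 60 degrees), floor level with the hole's floor. The right slot comes into line 17 to 43 degrees after the nut snugs up; those that line up while it is loose are wrong. 15 degrees past the right one is overtightened: job lost.
- key: Locking key on the floor left or right of the turntable: steel blade 6 mm wide (y), 11 high (z), round nose, along x; behind it a grey plastic head 30 long (x), 14 wide (y), 34 high (z). Undersides of both at z = 0. Origin: blade underside, 22 mm ahead of the head's front face, 37 mm behind the nose, so it lies on the spindle axis when home. x points from head to nose. About 50 g.
- key_grip (a point): Point in the key's head to grip across its 14 mm width: 38 mm behind the origin (16 mm behind the head's front face), 30 mm above the underside.
- ramekin: Bystander: yellow ceramic ramekin, 68 mm across, 42 mm high, on the far part of the tray. Origin: centre of underside.
- spice_jar: Bystander: spice jar, 44 mm across, 55 mm high, on the far part of the tray. Origin: centre of underside.
- cutter: Bystander: steel biscuit-cutter ring, 52 mm across, 35 mm high, on the far part of the tray. Origin: centre of underside.
- cups: Bystander: stainless measuring cups nested on a ring, 62 mm across, 45 mm high, handles reaching 106 mm along -x, on the floor across the turntable from the key. Origin: centre of the cup's underside.
- pie_dish: Bystander: glass pie dish, 200 mm across, 42 mm high, on the floor far left. Origin: centre of underside.
- brownie_tin: Bystander: square brownie tin with sliding cover, 170 mm square, 61 mm high, on the floor far right. Origin: centre of underside.

How it is judged:
By the outcome, as a careful person would: the job done as asked, in the order asked, and still so for the second after the job is handed in, with the robot touching nothing.
It also fails if it takes over 64 s, if anything falls off the work surface, if the arm or the gripper's body presses on something with over 40 N, if the wrist force passes 120 N, or if a joint passes its speed limit or range.

## Robot

A 6-joint arm with a two-finger parallel gripper is mounted at the origin on the work surface. World frame = base frame: x ahead of the robot, y to its left, z up, the work surface at z = 0. Lengths are in m, angles in rad, forces in N, time in s.
With the tool pointing down it reaches from about 0.425 to 0.95 m from the base axis. Payload 3.5 kg.
Tool frame: the origin (TCP) lies between the finger pads; the fingertips stand 22 mm ahead of it and the grasp point (between the pads) lies 3 mm ahead of it (ctrl.nose_length is the z of the fingertips in the tool frame, in m); z points along the fingers, y is the line along which they close (so a half turn about z gives the same grasp; the last joint's range is limited). The gripper opens to 85 mm and grips with 20 to 120 N. Pads are 22 mm wide; open, the fingers measure 114 mm over their backs; the gripper's body (76 mm by 85 mm) begins 54 mm behind the grasp point. The pads swing forward as they close: fully open they stand 13 mm farther back than shut.
Start: joints at [-1.448, 0.286, 1.577, -0, 1.279, -0.15], TCP at [0.182, -0.65, 0.253] pointing down, gripper open.
Joint ranges: [-2.77, 2.77], [-0.9, 2.22], [0.21, 2.48], [-1.53, 4.67], [0.24, 2.81], [-2.84, 2.84]. Speed limits (rad/s): [2.79, 2.79, 3.14, 3.14, 3.14, 3.14].

## Interface

Orientations are given as a unit quaternion [x, y, z, w].
In Python, from plant import ctrl gives the robot as it stands. The module is installed in compiled form; this text tells all that it offers.
- The arm moves only by the tool send_rows, never from a script. Its argument "rows" is text: rows parted by semicolons, each of 7 numbers parted by spaces: the turn, a rotation vector about the tool's x, y, z in shares of 120 degrees (1.0 is 120 degrees), then the shift along the tool's x, y, z in normalised numbers (1 is 1000 mm), then the opening, from -1 (shut) to 1 (fully open). A call has 1 to 8 rows; each row is the pose to reach, as a shift and turn from the pose commanded when the call began, along the tool's axes at that moment; what a row does not reach only later rows make up. A row lasts 1/8 s, in which the tool goes at most 62.5 mm and 10.7 degrees, less where a joint would pass 70% of its speed; a pose out of reach is approached as far as the arm can. A call with a gripper value outside its range is refused whole. The fingers move at their own pace and stop on an object; "grip_force" is the grip in N (left out, the last holds). Time passes only in rows, so rows that repeat a pose let the fingers close. It gives the time, the measured TCP pose, the force, the opening and the grip force at its end, in the units of the state.
- ctrl.get_state(): the state, without advancing time (a new reading comes with each control period).
- ctrl.read_camera(name): name is "side" or "top" or "wrist"; returns a dict with "color" (480x640x3 uint8, red, green, blue), "fx", "fy", "cx", "cy" (pixels), "extrinsics" (4x4, takes a point from world to camera coordinates). Camera axes: x right, y down, z forward; pixel columns grow to the right and rows downward; lengths in m; the calibration is good to about 2 mm. A picture is of the moment at which its call begins. There is no depth.
- ctrl.sign_off(): hands the job in; it is judged then, once.
Trained networks look in a picture, given as the dict that the camera call returned (one of the last four; its "shot" number tells which), for a name from the list of things; names that differ only in an ending like _2 or _b are one class to them, and where a whole thing is asked for, a point or a joint stands for the part that bears it (a point fixed in the world has none). Each returns a list of dicts, best first, with "p" (0 to 1); they miss things now and then, are a little off and sometimes report something else, mostly with a low value. They report only what shows in the picture. A call takes as long as a camera call.
- ctrl.look_for(picture, target): "position" ([x, y, z] in m, in the coordinates of the camera as it stood for that picture, good to about 4 mm: the middle of the surface that is visible of it).
The state is a dict: "time": time; "qpos": joint angles; "dq": joint speeds; "joint_efforts": joint torques, N m; "eef_pos": TCP position; "tcp_rot": TCP orientation; "contact_force": force on the tool from outside, world axes, zero at the start; "wrist_torque": the same for the moment, N m; "opening": opening from 0.0 (shut) to 1.0 (fully open); "finger_force": force on a finger pad.
Only numpy, scipy, OpenCV 4.12 (cv2) and the standard library are available. Lean on these libraries where they do the work, as an engineer would, in place of code of your own. Each camera call takes 0.05 s, during which the arm holds its last target. There are 200 camera calls.

## Working session

There is one attempt and no reset: what is moved stays moved. The work goes in short steps, Python scripts to look and compute and a tool call to move; the robot and the scene stay as the last step left them, time stands still between calls to the robot, and variables do not carry over. Pictures are saved under pics/ and viewed, at most 10 in all, crops included, and the job is handed in when it is done.

Besides the shell and the picture viewer there is one more tool, called after "Emit:" as name(argument=value, ...), one argument or row to a line, values as JSON. send_rows: Moves the arm, as the interface text tells. Its arguments: {"type":"object","properties":{"rows":{"type":"string"},"grip_force":{"type":"number"}},"required":["rows"]}

```bash
mkdir -p pics
cat > h.py <<'E'
from plant import ctrl
import numpy as np, cv2
def w(pic,p):
    E=np.array(pic["extrinsics"]);return (np.linalg.inv(E)@np.r_[p,1])[:3]
def px(pic,P):
    E=np.array(pic["extrinsics"]);c=(E@np.r_[P,1])[:3];return np.array([pic["fx"]*c[0]/c[2]+pic["cx"],pic["fy"]*c[1]/c[2]+pic["cy"]])
def ray(pic,u,v):
    E=np.linalg.inv(np.array(pic["extrinsics"]));d=E[:3,:3]@np.array([(u-pic["cx"])/pic["fx"],(v-pic["cy"])/pic["fy"],1]);return E[:3,3],d
def onz(pic,u,v,z):
    o,d=ray(pic,u,v);return o+d*(z-o[2])/d[2]
def tri(obs):
    A=np.zeros((3,3));b=np.zeros(3)
    for pic,u,v in obs:
        o,d=ray(pic,u,v);d=d/np.linalg.norm(d);M=np.eye(3)-np.outer(d,d);A+=M;b+=M@o
    return np.linalg.solve(A,b)
def save(pic,n):cv2.imwrite("pics/%s.png"%n,np.array(pic["color"])[:,:,::-1])
E
python3 - <<'E'
from h import *
np.set_printoptions(precision=4,suppress=True)
for c in("top","side"):
    p=ctrl.read_camera(c);save(p,c+"0")
    print(c,p["fx"],np.linalg.inv(p["extrinsics"])[:3,3])
    for t in("turntable","hole","nut","nut_slot","key","key_grip","cups","ramekin","spice_jar","cutter"):
        print(t,[(w(p,d["position"]),round(d["p"],2)) for d in ctrl.look_for(p,t)[:6 if t=="nut_slot" else 2]])
print(ctrl.get_state())
E
```

```text
top 575.4555141627602 [ 0.2928 -0.0086  1.4293]
turntable [(array([0.5492, 0.0377, 0.023 ]), 0.89)]
hole [(array([0.5459, 0.0399, 0.0228]), 0.64)]
nut [(array([0.5598, 0.044 , 0.0785]), 0.48)]
nut_slot [(array([0.5606, 0.0417, 0.0742]), 0.53)]
key []
key_grip [(array([0.446 , 0.3218, 0.0153]), 0.72)]
cups [(array([ 0.4743, -0.3195,  0.0188]), 0.76)]
ramekin [(array([0.6203, 0.1455, 0.0351]), 0.78)]
spice_jar [(array([ 0.6447, -0.0386,  0.0784]), 0.88)]
cutter [(array([0.6858, 0.0642, 0.0526]), 0.46)]
side 471.5425014541505 [0.3074 0.7463 0.8094]
turntable [(array([0.537 , 0.0678, 0.0219]), 0.65)]
hole [(array([0.5396, 0.0681, 0.0236]), 0.74), (array([ 0.4714, -0.308 ,  0.0308]), 0.49)]
nut [(array([0.5569, 0.0578, 0.0683]), 0.76)]
nut_slot [(array([0.5579, 0.0618, 0.0713]), 0.78), (array([0.619 , 0.1379, 0.0491]), 0.73), (array([0.5383, 0.0662, 0.0224]), 0.63)]
key [(array([0.4459, 0.3291, 0.0144]), 0.64)]
key_grip [(array([0.4485, 0.3305, 0.0117]), 0.86), (array([0.5548, 0.0586, 0.0694]), 0.47)]
cups [(array([ 0.4744, -0.3062,  0.0318]), 0.8)]
ramekin []
spice_jar []
cutter [(array([0.6818, 0.0687, 0.0458]), 0.76)]
{'time': 1.1, 'qpos': array([-1.448 ,  0.2863,  1.5767, -0.    ,  1.2786, -0.15  ]), 'dq': array([ 0.0009, -0.0017,  0.0006,  0.0015,  0.0025,  0.0011]), 'joint_efforts': array([  0.0017, -40.5969, -29.2942,  -0.0001,   0.0006,  -0.    ]), 'eef_pos': array([ 0.1819, -0.65  ,  0.2533]), 'tcp_rot': array([ 0.9907,  0.136 , -0.    , -0.    ]), 'contact_force': array([-0.9426,  0.4034,  0.2086]), 'wrist_torque': array([ 0.013 , -0.0477, -0.0079]), 'finger_force': 0.0, 'opening': 0.9964539294959188}
```

```bash
ls pics
```

```text
side0.png
top0.png
```

Run:
```python
import cv2,numpy as np
a=cv2.imread("pics/top0.png");b=cv2.imread("pics/side0.png")
cv2.imwrite("pics/full.png",np.vstack([np.hstack([cv2.resize(a,(400,300),interpolation=3),cv2.resize(b,(400,300),interpolation=3)])]))
```

```text
(no output)
```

View pics/full.png

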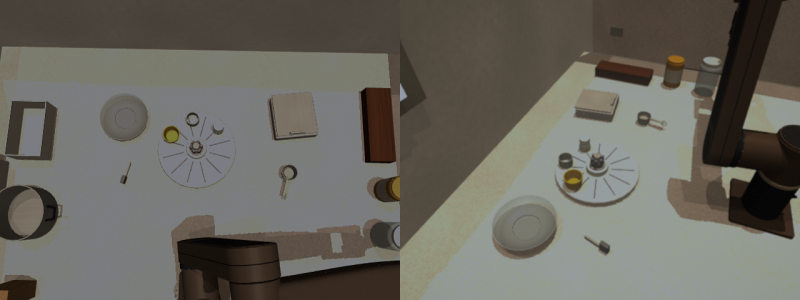

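The manual's scale: shifts go in shares of 1000 mm and turns go in shares of 120 degrees. Converting my numbers, -586 mm / 1000 = -0.586, 465 mm / 1000 = 0.465.

Emit:
send_rows(
  rows="0 0 0 0.465 -0.586 -0.09 1;0 0 0 0.465 -0.586 -0.09 1;0 0 0 0.465 -0.586 -0.09 1;0 0 0 0.465 -0.586 -0.09 1;0 0 0 0.465 -0.586 -0.09 1;0 0 0 0.465 -0.586 -0.09 1;0 0 0 0.465 -0.586 -0.09 1;0 0 0 0.465 -0.586 -0.09 1",
)

```text
time: 2.1
eef_pos: [0.3746, -0.1906, 0.3137]
tcp_rot: [0.991, 0.136, 0.001, 0.001]
contact_force: [1.1, 0.4, 0.5]
opening: 1.003
finger_force: 0.0
```

Scaled: -196 mm / 1000 = -0.196, 154 mm / 1000 = 0.154.

Emit:
send_rows(
  rows="0 0 0 0.154 -0.196 -0.03 1;0 0 0 0.154 -0.196 -0.03 1;0 0 0 0.154 -0.196 -0.03 1;0 0 0 0.154 -0.196 -0.03 1;0 0 0 0.154 -0.196 -0.03 1;0 0 0 0.154 -0.196 -0.03 1;0 0 0 0.154 -0.196 -0.03 1",
)

```text
time: 2.98
eef_pos: [0.4695, 0.0367, 0.3428]
tcp_rot: [0.991, 0.135, -0.0, 0.0]
contact_force: [-0.5, 0.3, -0.4]
opening: 1.001
finger_force: 0.0
```

Run:
```python
from h import *
np.set_printoptions(precision=4,suppress=True)
p=ctrl.read_camera("wrist");save(p,"w1")
E=np.linalg.inv(p["extrinsics"]);print(p["fx"],E)
for t in("hole","nut","nut_slot","key_grip","key"):
    print(t,[(w(p,d["position"]),px(p,w(p,d["position"])),round(d["p"],2)) for d in ctrl.look_for(p,t)[:6]])
s=ctrl.get_state();print(s["eef_pos"],s["tcp_rot"],s["qpos"])
```

```text
358.4249194927812 [[ 0.2676 -0.9132 -0.3075  0.5497]
 [-0.9635 -0.2535 -0.0857  0.0582]
 [ 0.0004  0.3192 -0.9477  0.4631]
 [ 0.      0.      0.      1.    ]]
hole []
nut [(array([0.565 , 0.0416, 0.0821]), array([335.6408, 109.6162]), 0.97)]
nut_slot [(array([0.5653, 0.0422, 0.0813]), array([335.1072, 109.1364]), 0.82), (array([0.5555, 0.0369, 0.0229]), array([334.5152, 120.662 ]), 0.47), (array([0.4508, 0.3217, 0.0052]), array([ 88.084 , 141.7155]), 0.38)]
key_grip [(array([ 0.6455, -0.03  ,  0.0777]), array([431.0688,  44.7909]), 0.67), (array([0.4572, 0.3231, 0.0103]), array([ 84.7192, 136.3434]), 0.66)]
key [(array([0.4515, 0.3203, 0.0065]), array([ 88.6329, 141.503 ]), 0.68)]
[0.4697 0.0371 0.343 ] [ 0.9908  0.1352 -0.      0.    ] [-0.137  -0.2364  1.9478 -0.      1.4302  1.1625]
```

View pics/w1.png

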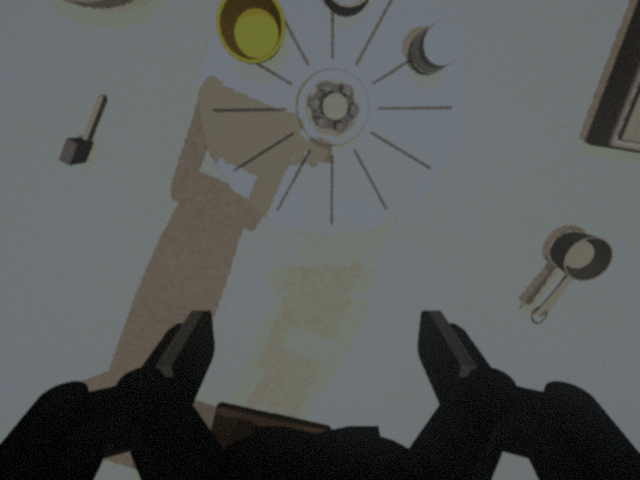

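Scaled: 170 mm / 1000 = 0.17, 69 mm / 1000 = 0.069.

Emit:
send_rows(
  rows="0 0 0 0.069 0.025 0.17 1;0 0 0 0.069 0.025 0.17 1;0 0 0 0.069 0.025 0.17 1;0 0 0 0.069 0.025 0.17 1;0 0 0 0.069 0.025 0.17 1",
)

```text
time: 3.9
eef_pos: [0.5436, 0.0321, 0.1748]
tcp_rot: [0.991, 0.136, 0.001, 0.0]
contact_force: [0.9, -0.6, 1.5]
opening: 0.997
finger_force: 0.0
```

Run:
```python
from h import *
np.set_printoptions(precision=4,suppress=True)
p=ctrl.read_camera("wrist");save(p,"w2")
import pickle;pickle.dump({k:p[k] for k in p},open("w2.pkl","wb"))
print(p["cx"],p["cy"])
for t in("hole","nut","nut_slot"):
    print(t,[(w(p,d["position"]),px(p,w(p,d["position"])),round(d["p"],2)) for d in ctrl.look_for(p,t)[:6]])
s=ctrl.get_state();print(s["eef_pos"],s["tcp_rot"],s["qpos"])
c=np.array(p["color"])[:,:,::-1];c=c[90:390,120:520];cv2.imwrite("pics/w2c.png",cv2.resize(np.clip(c*1.7,0,255).astype("uint8"),(800,600),interpolation=cv2.INTER_CUBIC))
```

```text
315.7004455705108 241.28246266019985
hole [(array([0.5773, 0.0411, 0.0284]), array([315.0325, 188.9148]), 0.72)]
nut [(array([0.572 , 0.0487, 0.0839]), array([300.4765, 210.3381]), 0.82)]
nut_slot [(array([0.5681, 0.0446, 0.0835]), array([305.366 , 217.9889]), 0.8)]
[0.5441 0.0323 0.1765] [0.9907 0.136  0.0029 0.0008] [-0.127   0.0757  1.9663  0.      1.0936  1.1709]
```

View pics/w2c.png

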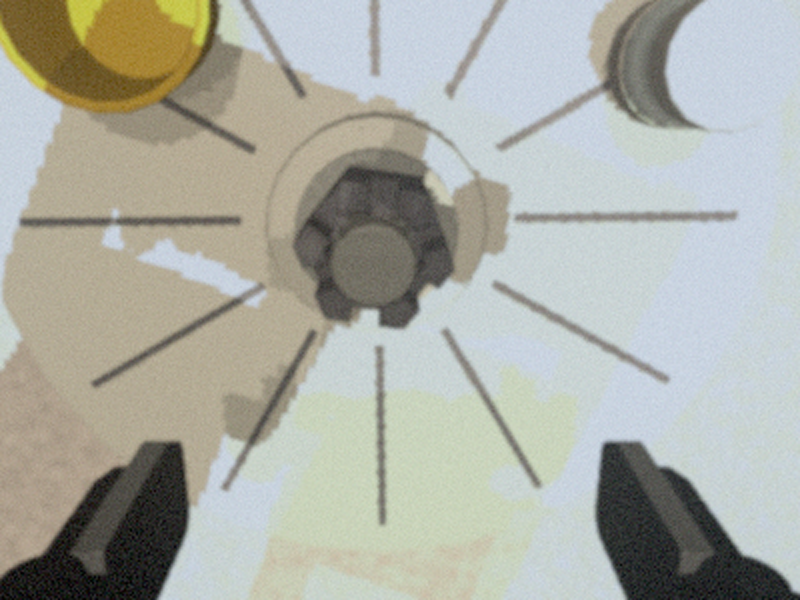

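Scaled: -20 mm / 1000 = -0.02, -80 degrees / 120 = -0.6667.

Emit:
send_rows(
  rows="0 0 -0.6667 0 0 -0.02 1;0 0 -0.6667 0 0 -0.02 1;0 0 -0.6667 0 0 -0.02 1;0 0 -0.6667 0 0 -0.02 1;0 0 -0.6667 0 0 -0.02 1;0 0 -0.6667 0 0 -0.02 1;0 0 -0.6667 0 0 -0.02 1;0 0 -0.6667 0 0 -0.02 1",
)

```text
time: 5.1
eef_pos: [0.5434, 0.0324, 0.1954]
tcp_rot: [0.67, 0.742, 0.001, 0.002]
contact_force: [1.0, -0.3, 0.1]
opening: 1.002
finger_force: 0.0
```

Scaled: -70 degrees / 120 = -0.5833.

Emit:
send_rows(
  rows="0 0 -0.5833 0 0 0 1;0 0 -0.5833 0 0 0 1;0 0 -0.5833 0 0 0 1;0 0 -0.5833 0 0 0 1;0 0 -0.5833 0 0 0 1;0 0 -0.5833 0 0 0 1;0 0 -0.5833 0 0 0 1",
)

```text
time: 5.98
eef_pos: [0.5434, 0.0324, 0.1954]
tcp_rot: [0.123, 0.992, -0.0, 0.002]
contact_force: [-0.0, 0.4, 0.4]
opening: 0.999
finger_force: 0.0
```

```bash
cat >> h.py <<'E'
from scipy.spatial.transform import Rotation as R
def down(yaw): # tool x at yaw(deg), z down
    return R.from_euler("z",yaw,degrees=True)*R.from_euler("x",180,degrees=True)
def plan(pos,rot,s=None):
    s=s or ctrl.get_state();r0=R.from_quat(s["tcp_rot"])
    print("turn",np.round((r0.inv()*rot).as_rotvec(degrees=True),2),"shift",np.round(r0.inv().apply(np.array(pos)-s["eef_pos"])*1000,1))
def yaw(s):
    a=R.from_quat(s["tcp_rot"]).as_matrix()[:,0];return np.degrees(np.arctan2(a[1],a[0]))
E
python3 - <<'E'
from h import *
import pickle
np.set_printoptions(precision=4,suppress=True)
s=ctrl.get_state();print(s["eef_pos"],yaw(s),s["qpos"])
p=ctrl.read_camera("wrist")
save(p,"w3");pickle.dump(p,open("w3.pkl","wb"))
g=down(165)
a=g*R.from_euler("y",-30,degrees=True);print(a.as_matrix())
ax=a.as_matrix()
T=np.array([.566,.043,.08]);f=np.array([np.cos(np.radians(-15)),np.sin(np.radians(-15)),0])
plan(T+f*(-.033)+np.array([0,0,.085]),a,s)
E
```

```text
[0.5434 0.0324 0.1954] 165.85354137540295 [-0.1269  0.0532  1.9527  0.      1.1318 -1.4508]
[[-0.8365  0.2588  0.483 ]
 [ 0.2241  0.9659 -0.1294]
 [-0.5     0.     -0.866 ]]
turn [  0.25 -29.78   0.83] shift [13.8 16.3 30.3]
```

Scaled: 30 mm / 1000 = 0.03, 16 mm / 1000 = 0.016, -30 degrees / 120 = -0.25.

Emit:
send_rows(
  rows="0 -0.25 0 0.014 0.016 0.015 1;0 -0.25 0 0.014 0.016 0.015 1;0 -0.25 0 0.014 0.016 0.015 1;0 -0.25 0 0.014 0.016 0.03 1;0 -0.25 0 0.014 0.016 0.03 1",
)

```text
time: 6.65
eef_pos: [0.5331, 0.0512, 0.1625]
tcp_rot: [0.121, 0.959, -0.032, 0.255]
contact_force: [0.1, 0.4, -0.2]
opening: 0.999
finger_force: 0.0
```

Run:
```python
from h import *
import pickle
np.set_printoptions(precision=4,suppress=True)
s=ctrl.get_state();print(s["eef_pos"],s["qpos"])
p=ctrl.read_camera("wrist")
save(p,"w4");pickle.dump(p,open("w4.pkl","wb"))
print(np.linalg.inv(p["extrinsics"])[:3,3])
for t in("hole","nut","nut_slot"):
    print(t,[(w(p,d["position"]),px(p,w(p,d["position"])),round(d["p"],2)) for d in ctrl.look_for(p,t)[:6]])
u,v=px(p,[.566,.043,.07]).astype(int);print(u,v)
c=np.array(p["color"])[:,:,::-1];c=c[v-75:v+75,u-100:u+100];cv2.imwrite("pics/w4c.png",cv2.resize(np.clip(c*1.7,0,255).astype("uint8"),(800,600),interpolation=cv2.INTER_CUBIC))
```

```text
[0.5331 0.0512 0.1625] [-0.0511 -0.127   2.2547 -0.2044  0.5107 -1.2173]
[0.4073 0.0834 0.226 ]
hole [(array([0.5172, 0.0445, 0.0279]), array([298.9608, 124.5974]), 0.87)]
nut [(array([0.5479, 0.0519, 0.0732]), array([323.5855, 209.2282]), 0.63)]
nut_slot [(array([0.5495, 0.0484, 0.0746]), array([318.4313, 213.8032]), 0.69)]
316 228
```

View pics/w4c.png

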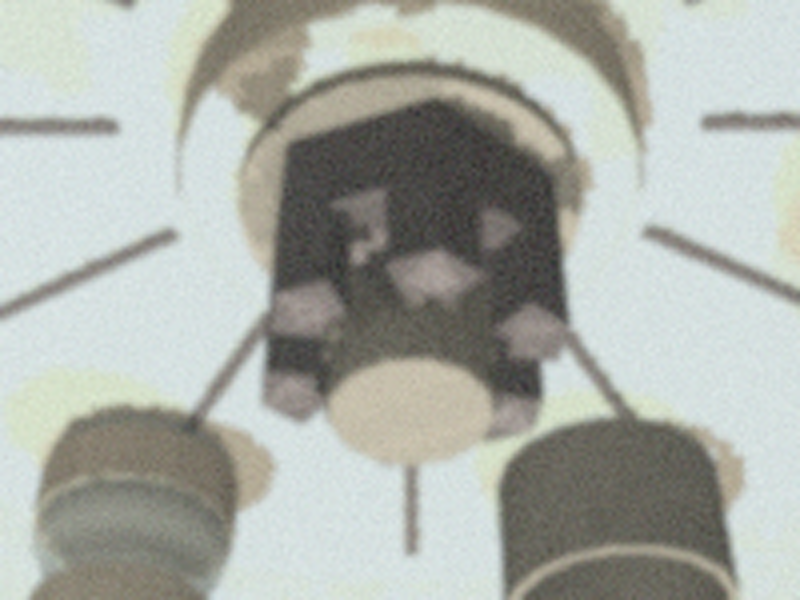

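Run:
```python
from h import *
import pickle
np.set_printoptions(precision=4,suppress=True)
a=pickle.load(open("w2.pkl","rb"));b=pickle.load(open("w4.pkl","rb"))
P=tri([(a,306,222),(b,318.75,255.5)]);print(P,px(a,P),px(b,P))
# spoke yaw: from w2 crop points, on z=.024
q=lambda x,y:onz(a,120+x/2,90+y/2,P[2]-.068)
for l in [((380,347),(382,523)),((22,221),(240,220)),((516,217),(736,215)),((95,383),(262,286)),((495,284),(667,380)),((225,488),(313,332)),((446,332),(538,486))]:
    d=q(*l[0])-q(*l[1]);
    ang=np.degrees(np.arctan2(d[1],d[0]));m=(q(*l[0])+q(*l[1]))/2-P;n=np.array([-d[1],d[0]])/np.linalg.norm(d[:2]);print(ang,ang%30,"off",m[:2]@n)
# enhanced
c=np.array(b["color"])[:,:,::-1].astype(float)
v0,u0=170,270;c=c[v0:v0+100,u0:u0+100];c=np.clip(255*(np.clip(c-15,0,None)/110)**.6,0,255).astype("uint8")
im=cv2.resize(cv2.GaussianBlur(c,(0,0),.6),(400,400),interpolation=3);im2=im.copy()
for yw,col in((15.6,(0,0,255)),(-14.4,(0,255,0))):
    rr=R.from_euler("z",yw,degrees=True)
    base=np.array([P[0],P[1],P[2]-.092])
    pts=[]
    for y,z in((-4.5,66),(4.5,66),(4.5,80),(-4.5,80)):
        x=-np.sqrt(13**2-y*y);pts.append((px(b,base+rr.apply(np.array([x,y,z])/1000))-[u0,v0])*4)
    cv2.polylines(im2,[np.array(pts).astype(int)],True,col,1)
cv2.imwrite("pics/w4e.png",np.hstack([im,im2]))
```

```text
[0.5677 0.0439 0.0908] [305.93   221.9665] [318.6736 255.5097]
15.9438829837935 15.9438829837935 off -0.000877377013500146
105.88293157525784 15.882931575257842 off 0.0009208320684085889
106.1446483727887 16.144648372788694 off 0.0004884537915299947
136.04578640852384 16.04578640852384 off 0.0008805479424859075
76.01108002345268 16.011080023452678 off 0.00023806122061341216
166.27515656216457 16.275156562164568 off 0.0005420253875150192
45.86497099451193 15.864970994511928 off -0.00035452528890803694
```

View pics/w4e.png

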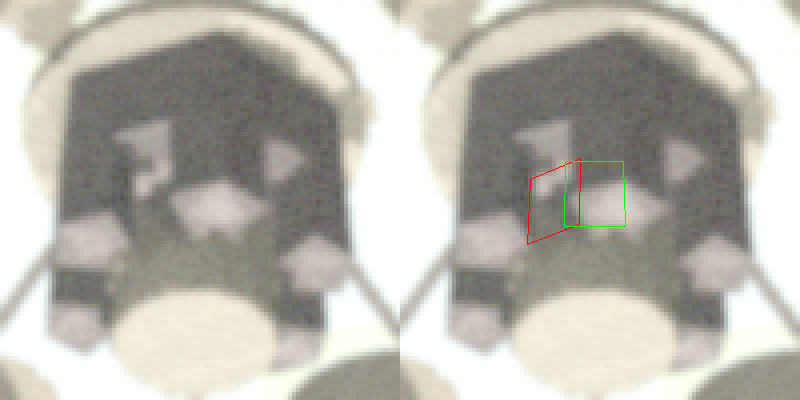

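Run:
```python
from h import *
import pickle
from scipy.optimize import least_squares
b=pickle.load(open("w4.pkl","rb"))
P=np.array([.5677,.0439])
pt=[(72,75),(220,32),(335,105)]
for x,y in pt:
    d=onz(b,270+x/4,170+y/4,.048)[:2]-P;a=np.degrees(np.arctan2(d[1],d[0]));print(np.linalg.norm(d)*1000,a,(a-30)%60)
# top post tip outer corner front: (220,180 top of lit diamond?) model fit
obs=np.array([(288,188.75),(325,178),(353.75,196.25)])
def f(t):
    an=np.radians(t[0]+30+60*np.arange(6));V=np.c_[t[1]+.0254*np.cos(an),t[2]+.0254*np.sin(an),np.full(6,.048)]
    U=np.array([px(b,v) for v in V]);return np.concatenate([(U[np.argmin(((U-o)**2).sum(1))]-o) for o in obs])
for g in(0,10,20,30,40,50):
    r=least_squares(f,[g,.5677,.0439]);print(r.x,r.cost)
# mask IoU fit
img=np.array(b["color"]).astype(int).sum(2);m=(img<cv2.GaussianBlur(img.astype(np.float32),(0,0),1)*0+210).astype(np.uint8)
print([img[v,u] for v,u in((185,320),(200,300),(190,280),(178,335))])
def sil(t,pic):
    an=np.radians(t[0]+30+60*np.arange(6));V=[(t[1]+.0254*np.cos(q),t[2]+.0254*np.sin(q),z) for q in an for z in(.048,.082)]
    return cv2.convexHull(np.array([px(pic,v) for v in V],np.float32))
c=cv2.imread("pics/w4.png")
c=cv2.resize(c[150:290,220:420],(800,560),interpolation=3)
for yw,col in((r.x[0],(0,255,0)),):
    cv2.polylines(c,[((sil([yw,.5677,.0439],b)-[220,150])*4).astype(int)],True,col,1)
cv2.imwrite("pics/fit.png",c)
```

```text
24.89099537612513 -142.66050876614997 7.339491233850026
24.430920448026303 156.0594614715614 6.059461471561406
24.891660621312763 96.96067908693506 6.960679086935059
[6.71539895 0.56826878 0.04371883] 0.6454776797221048
[6.71540743 0.56826878 0.04371883] 0.645477679727142
[6.71540413 0.56826878 0.04371883] 0.6454776797207865
[6.7154015  0.56826878 0.04371883] 0.6454776797198553
[4.77771874e+01 5.59855684e-01 4.39332830e-02] 191.55133223435928
[6.67154015e+01 5.68268779e-01 4.37188325e-02] 0.6454776797196753
[np.int64(128), np.int64(126), np.int64(304), np.int64(315)]
```

Run:
```python
from h import *
plan([.568,.0438,.135],down(156.7))
```

```text
turn [ 2.35 29.98  8.67] shift [-15.1   1.4  42.2]
```

Scaled: 42.2 mm / 1000 = 0.0422, -15.1 mm / 1000 = -0.0151, 29.98 degrees / 120 = 0.2498.

Emit:
send_rows(
  rows="0.0196 0.2498 0.0723 -0.0151 0.0014 0.015 1;0.0196 0.2498 0.0723 -0.0151 0.0014 0.03 1;0.0196 0.2498 0.0723 -0.0151 0.0014 0.0422 1;0.0196 0.2498 0.0723 -0.0151 0.0014 0.0422 1;0.0196 0.2498 0.0723 -0.0151 0.0014 0.0422 1",
)

```text
time: 7.48
eef_pos: [0.5667, 0.0442, 0.1339]
tcp_rot: [0.201, 0.98, -0.0, -0.0]
contact_force: [-0.3, -0.7, -0.3]
opening: 1.0
finger_force: 0.0
```

Run:
```python
from h import *
plan([.568,.0438,.071],down(156.7));s=ctrl.get_state();print(s["wrist_torque"],s["eef_pos"],yaw(s))
```

```text
turn [-0.03  0.01  0.07] shift [-1.3  0.2 62.9]
[ 0.05934077 -0.0253381   0.00520401] [0.56670163 0.04419199 0.13393907] 156.77083338485912
```

Scaled: 62 mm / 1000 = 0.062, 30 mm / 1000 = 0.03.

Emit:
send_rows(
  rows="0 0 0 -0.0012 0.0002 0.03 1;0 0 0 -0.0012 0.0002 0.062 1;0 0 0 -0.0012 0.0002 0.062 1;0 0 0 -0.0012 0.0002 0.062 -0.5;0 0 0 -0.0012 0.0002 0.062 -0.5;0 0 0 -0.0012 0.0002 0.062 -0.5;0 0 0 -0.0012 0.0002 0.062 -0.5;0 0 0 -0.0012 0.0002 0.062 -0.5",
  grip_force=50,
)

```text
time: 8.48
eef_pos: [0.5689, 0.0433, 0.0743]
tcp_rot: [0.201, 0.98, -0.001, 0.001]
contact_force: [-3.2, -2.4, 7.0]
opening: 0.507
finger_force: 50.9
```

Run:
```python
from h import *
s=ctrl.get_state();print(s["wrist_torque"],s["contact_force"],s["eef_pos"],yaw(s),s["opening"],s["finger_force"],s["time"])
```

```text
[-0.27784115  0.47210915 -0.03280919] [-3.24685324 -2.36916235  6.96487017] [0.56889512 0.04331435 0.07430266] 156.77225014953245 0.5067970181715449 50.9251660737209 8.475
```

Scaled: -2 mm / 1000 = -0.002, 12 degrees / 120 = 0.1.

Emit:
send_rows(
  rows="0 0 0.0333 0 0 -0.002 -0.5;0 0 0.0667 0 0 -0.002 -0.5;0 0 0.1 0 0 -0.002 -0.5;0 0 0.1 0 0 -0.002 -0.5",
)

```text
time: 8.98
eef_pos: [0.5685, 0.0429, 0.0745]
tcp_rot: [0.302, 0.953, -0.001, 0.001]
contact_force: [1.3, -4.6, -2.0]
opening: 0.506
finger_force: 52.6
```

```bash
cat > st.py <<'E'
from h import *
np.set_printoptions(precision=3,suppress=True)
s=ctrl.get_state();print(s["wrist_torque"],s["contact_force"],s["eef_pos"],"turned",156.77-yaw(s),s["opening"],s["finger_force"],s["qpos"][5],s["joint_efforts"][5],s["time"])
E
python3 st.py
```

```text
[-0.815 -0.202 -0.048] [ 1.334 -4.592 -2.032] [0.569 0.043 0.074] turned 11.954588003024867 0.5061290437940538 52.60827373189386 -1.0568585881981893 0.07016097893938422 8.975
```

Scaled: 6 degrees / 120 = 0.05.

Emit:
send_rows(
  rows="0 0 0.025 0 0 0 -0.5;0 0 0.05 0 0 0 -0.5;0 0 0.05 0 0 0 -0.5",
)

```text
time: 9.35
eef_pos: [0.5684, 0.0427, 0.0745]
tcp_rot: [0.35, 0.937, -0.001, 0.001]
contact_force: [0.9, -5.8, -1.6]
opening: 0.511
finger_force: 52.7
```

```bash
python3 st.py
```

```text
[-0.891 -0.17   0.442] [ 0.924 -5.808 -1.586] [0.568 0.043 0.074] turned 17.78250581773196 0.5106506383898639 52.66981563647278 -0.9541988645312672 0.47166232019662857 9.35
```

Scaled: 6 degrees / 120 = 0.05.

Emit:
send_rows(
  rows="0 0 0.025 0 0 0 -0.5;0 0 0.05 0 0 0 -0.5;0 0 0.05 0 0 0 -0.5",
)

```text
time: 9.72
eef_pos: [0.5682, 0.0426, 0.0745]
tcp_rot: [0.399, 0.917, -0.002, 0.001]
contact_force: [-0.7, -5.8, -0.7]
opening: 0.505
finger_force: 52.7
```

```bash
python3 st.py
```

```text
[-0.989 -0.068  0.393] [-0.668 -5.824 -0.709] [0.568 0.043 0.074] turned 23.757170047618644 0.5045720269560453 52.7205858315574 -0.8496255791920863 0.4995599761605263 9.725
```

Scaled: 28.8 degrees / 120 = 0.24.

Emit:
send_rows(
  rows="0 0 0.0417 0 0 0 -0.5;0 0 0.0833 0 0 0 -0.5;0 0 0.125 0 0 0 -0.5;0 0 0.1667 0 0 0 -0.5;0 0 0.2083 0 0 0 -0.5;0 0 0.24 0 0 0 -0.5;0 0 0.24 0 0 0 -0.5;0 0 0.24 0 0 0 -0.5",
)

```text
time: 10.72
eef_pos: [0.5672, 0.042, 0.0744]
tcp_rot: [0.614, 0.789, -0.003, 0.0]
contact_force: [-5.4, -8.2, 2.2]
opening: 0.509
finger_force: 53.0
```

```bash
python3 st.py
```

```text
[-1.387  0.498  0.393] [-5.428 -8.162  2.185] [0.567 0.042 0.074] turned 52.50723587576972 0.5091516491993063 53.02870860148687 -0.34716687247174266 0.44244635850191116 10.725
```

Scaled: -62 mm / 1000 = -0.062, -30 mm / 1000 = -0.03.

Emit:
send_rows(
  rows="0 0 0 0 0 0 0.9;0 0 0 0 0 0 0.9;0 0 0 0 0 0 1;0 0 0 0 0 0 1;0 0 0 0 0 -0.03 1;0 0 0 0 0 -0.062 1;0 0 0 0 0 -0.062 1",
)

```text
time: 11.6
eef_pos: [0.5702, 0.0439, 0.1393]
tcp_rot: [0.616, 0.788, 0.002, 0.003]
contact_force: [-0.4, -0.7, -0.4]
opening: 1.001
finger_force: 0.0
```

Run:
```python
from h import *
s=ctrl.get_state();print(s["eef_pos"],yaw(s),s["qpos"])
# view pose: tool x at yaw 196 (camera at -x side), tilted 30, facing yaw16
f=np.array([np.cos(np.radians(16)),np.sin(np.radians(16)),0])
plan(np.array([.568,.0438,.165])-f*.033,down(196)*R.from_euler("y",-30,degrees=True),s)
```

```text
[0.57019979 0.04390222 0.13930115] 103.96146554275873 [-1.00497825e-01  1.80435750e-01  1.92516457e+00 -6.08950991e-05
  1.03002506e+00 -3.44145949e-01]
turn [-23.89 -22.86 -89.74] shift [ -0.8 -35.  -25.9]
```

Scaled: -30 mm / 1000 = -0.03, -92 degrees / 120 = -0.7667.

Emit:
send_rows(
  rows="0 0 -0.7667 0 0 -0.03 1;0 0 -0.7667 0 0 -0.03 1;0 0 -0.7667 0 0 -0.03 1;0 0 -0.7667 0 0 -0.03 1;0 0 -0.7667 0 0 -0.03 1;0 0 -0.7667 0 0 -0.03 1;0 0 -0.7667 0 0 -0.03 1;0 0 -0.7667 0 0 -0.03 1",
)

```text
time: 12.6
eef_pos: [0.5672, 0.0441, 0.1643]
tcp_rot: [-0.089, 0.996, 0.0, -0.002]
contact_force: [-0.3, 0.2, 0.8]
opening: 1.002
finger_force: 0.0
```

Run:
```python
from h import *
s=ctrl.get_state();print(s["eef_pos"],yaw(s),s["qpos"])
f=np.array([np.cos(np.radians(16)),np.sin(np.radians(16)),0])
plan(np.array([.568,.0438,.165])-f*.033,down(196)*R.from_euler("y",-30,degrees=True),s)
```

```text
[0.56722297 0.04409359 0.16433721] -169.75007434574104 [-1.00665270e-01  1.46860219e-01  1.91249551e+00 -1.31125460e-04
  1.08557931e+00 -1.85029388e+00]
turn [ -1.45 -30.16  -5.63] shift [32.1 -3.7 -0.6]
```

Scaled: 32 mm / 1000 = 0.032, -3.7 mm / 1000 = -0.0037, -1.45 degrees / 120 = -0.0121.

Emit:
send_rows(
  rows="-0.0121 -0.2517 -0.0467 0.032 -0.0037 0 1;-0.0121 -0.2517 -0.0467 0.032 -0.0037 0 1;-0.0121 -0.2517 -0.0467 0.032 -0.0037 0 1;-0.0121 -0.2517 -0.0467 0.032 -0.0037 0 1",
)

```text
time: 13.1
eef_pos: [0.5341, 0.0349, 0.1629]
tcp_rot: [-0.13, 0.958, 0.036, 0.255]
contact_force: [-0.1, -0.4, 0.4]
opening: 1.0
finger_force: 0.0
```

Run:
```python
from h import *
import pickle
np.set_printoptions(precision=4,suppress=True)
p=ctrl.read_camera("wrist")
save(p,"w5");pickle.dump(p,open("w5.pkl","wb"))
print(ctrl.get_state()["eef_pos"],px(p,[.568,.0438,.0915]))
c=np.array(p["color"])[:,:,::-1].astype(float)
u0,v0=px(p,[.568,.0438,.07]).astype(int)-50;print(u0,v0)
c=c[v0:v0+100,u0:u0+100];c=np.clip(255*(np.clip(c-15,0,None)/110)**.6,0,255).astype("uint8")
im=cv2.resize(cv2.GaussianBlur(c,(0,0),.6),(400,400),interpolation=3);im2=im.copy()
rr=R.from_euler("z",16,degrees=True);b=np.array([.568,.0438,0])
def line(q,col):cv2.polylines(im2,[((np.array([px(p,b+rr.apply(np.array(a)/1000)) for a in q])-[u0,v0])*4).astype(int)],True,col,1)
line([(-12.2,y,z) for y,z in((-4.5,66),(4.5,66),(4.5,80),(-4.5,80))],(0,0,255))
line([(-22,y,z) for y,z in((-4.5,66),(4.5,66),(4.5,82),(-4.5,82))],(0,255,0))
line([(25.4*np.cos(a),25.4*np.sin(a),48) for a in np.radians(30+60*np.arange(6))],(255,0,0))
cv2.imwrite("pics/w5e.png",np.hstack([im,im2]))
```

```text
[0.5359 0.0347 0.1646] [315.9502 255.9178]
265 179
```

View pics/w5e.png

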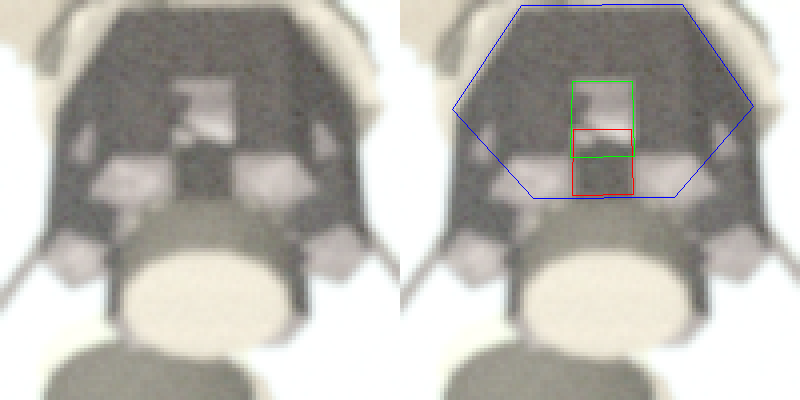

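Run:
```python
from h import *
plan([.44,.322,.19],down(168))
```

```text
turn [ 7.22 29.34 26.88] shift [  0.9 302.5 -29.6]
```

Scaled: 302.5 mm / 1000 = 0.3025, -29.6 mm / 1000 = -0.0296, 29.3 degrees / 120 = 0.2442.

Emit:
send_rows(
  rows="0 0 0 -0.01 0 -0.025 1;0.06 0.2442 0.2242 0.001 0.3025 -0.0296 1;0.06 0.2442 0.2242 0.001 0.3025 -0.0296 1;0.06 0.2442 0.2242 0.001 0.3025 -0.0296 1;0.06 0.2442 0.2242 0.001 0.3025 -0.0296 1;0.06 0.2442 0.2242 0.001 0.3025 -0.0296 1;0.06 0.2442 0.2242 0.001 0.3025 -0.0296 1;0.06 0.2442 0.2242 0.001 0.3025 -0.0296 1",
)

```text
time: 14.15
eef_pos: [0.4404, 0.3256, 0.1913]
tcp_rot: [0.102, 0.995, -0.001, 0.003]
contact_force: [0.5, -0.2, -0.8]
opening: 1.0
finger_force: 0.0
```

Run:
```python
from h import *
import pickle
np.set_printoptions(precision=4,suppress=True)
p=ctrl.read_camera("wrist");save(p,"k1");pickle.dump(p,open("k1.pkl","wb"))
s=ctrl.get_state();print(s["eef_pos"],yaw(s),s["qpos"])
for t in("key","key_grip"):
    print(t,[(w(p,d["position"]),px(p,w(p,d["position"])),round(d["p"],2)) for d in ctrl.look_for(p,t)[:3]])
```

```text
[0.4409 0.3239 0.1911] 168.2436832302567 [ 0.4501  0.0643  1.9494 -0.0053  1.1236 -0.9132]
key [(array([0.4407, 0.3239, 0.0327]), array([314.2173, 225.7095]), 0.63), (array([0.4977, 0.0854, 0.0284]), array([ 71.7967, 333.402 ]), 0.16)]
key_grip [(array([0.4514, 0.3246, 0.0326]), array([317.7765, 237.741 ]), 0.62)]
```

Scaled: 50 mm / 1000 = 0.05.

Emit:
send_rows(
  rows="0 0 0 0 0.05 0 1;0 0 0 0 0.05 0 1;0 0 0 0 0.05 0 1",
)

```text
time: 14.68
eef_pos: [0.4515, 0.3695, 0.1908]
tcp_rot: [0.105, 0.994, -0.0, 0.002]
contact_force: [-0.2, -0.0, -0.2]
opening: 1.0
finger_force: 0.0
```

Run:
```python
from h import *
import pickle
np.set_printoptions(precision=4,suppress=True)
p=ctrl.read_camera("wrist");save(p,"k2");pickle.dump(p,open("k2.pkl","wb"))
s=ctrl.get_state();print(s["eef_pos"],yaw(s),s["qpos"])
print(px(p,[.45,.32,.02]))
out=[]
for n in("k1","k2"):
    q=pickle.load(open(n+".pkl","rb"));u,v=px(q,[.45,.32,.02]).astype(int);u0,v0=np.clip([u-100,v-100],0,[440,280]);print(n,u0,v0)
    c=np.array(q["color"])[v0:v0+200,u0:u0+200,::-1];out.append(cv2.resize(np.clip(c*1.6,0,255).astype("uint8"),(400,400),interpolation=3))
cv2.imwrite("pics/kk.png",np.hstack(out))
```

```text
[0.4513 0.3694 0.1908] 167.96274371717536 [ 0.5134  0.1441  1.8631 -0.0036  1.1307 -0.8458]
[258.6122 231.0711]
k1 212 132
k2 158 131
```

View pics/kk.png

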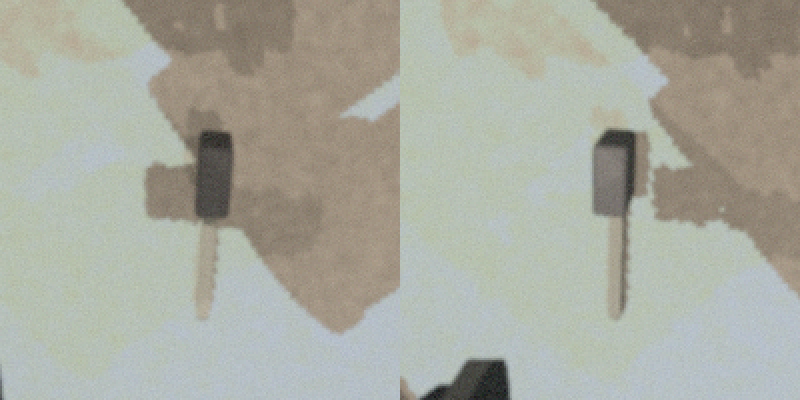

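Run:
```python
from h import *
import pickle
np.set_printoptions(precision=4,suppress=True)
a=pickle.load(open("k1.pkl","rb"));b=pickle.load(open("k2.pkl","rb"))
A=lambda x,y:(a,212+x/2,132+y/2);B=lambda x,y:(b,158+x/2,131+y/2)
H=tri([A(213.75,181),B(211,179.75)]);N=tri([A(203,319),B(215.5,319)]);F=tri([A(212,215),B(210.5,214)]);K=tri([A(215.5,147),B(211.5,145.5)])
for n in(H,N,F,K):print(n)
print("head len",np.linalg.norm(F-K))
d=N-H;y1=np.degrees(np.arctan2(d[1],d[0]));print("yaw nose",y1,np.hypot(*d[:2]))
for m in(A,B):
  h=onz(*m(*( (213.75,181) if m is A else (211,179.75))),.034);n=onz(*m(*((203,319) if m is A else (215.5,319))),.008);d=n-h;print(h,n,np.degrees(np.arctan2(d[1],d[0])),np.hypot(*d[:2]))
  e=onz(*m(*((196,214) if m is A else (193,214))),.034)-onz(*m(*((199,147) if m is A else (194,145))),.034)
  g=onz(*m(*((228,216) if m is A else (228,214))),.034)-onz(*m(*((232,147) if m is A else (229,146))),.034)
  print([np.degrees(np.arctan2(q[1],q[0])) for q in(e,g)],np.linalg.norm(e))
s=ctrl.get_state();print(s["eef_pos"],yaw(s))
```

```text
[0.4404 0.3278 0.0272]
[0.5117 0.3083 0.0062]
[0.4541 0.3243 0.0291]
[0.427  0.3313 0.0253]
head len 0.028306551053604315
yaw nose -15.314151389907389 0.07388614649064403
[0.4385 0.3282 0.034 ] [0.5107 0.3085 0.008 ] -15.211058541222442 0.0748669118598615
[np.float64(-14.381826211298401), np.float64(-14.265933348419635)] 0.027961076715311062
[0.4388 0.3292 0.034 ] [0.511  0.3087 0.008 ] -15.850886157521371 0.07501545223220214
[np.float64(-15.96411969036971), np.float64(-15.07442258062657)] 0.028688735073280063
[0.4513 0.3694 0.1908] 167.96274371717536
```

Run:
```python
from h import *
plan([.438,.3288,.032],down(164.7))
```

```text
turn [0.01 0.28 3.26] shift [  5.4 -42.5 158.8]
```

Scaled: 158.5 mm / 1000 = 0.1585, -42.5 mm / 1000 = -0.0425, 3.3 degrees / 120 = 0.0275.

Emit:
send_rows(
  rows="0 0.0017 0.0275 0.0054 -0.0425 0.05 0.5;0 0.0017 0.0275 0.0054 -0.0425 0.1 0.5;0 0.0017 0.0275 0.0054 -0.0425 0.135 0.5;0 0.0017 0.0275 0.0054 -0.0425 0.1585 0.5;0 0.0017 0.0275 0.0054 -0.0425 0.1585 0.5;0 0.0017 0.0275 0.0054 -0.0425 0.1585 0.5",
)

```text
time: 15.48
eef_pos: [0.4386, 0.3302, 0.0336]
tcp_rot: [0.133, 0.991, 0.001, 0.002]
contact_force: [-0.1, 0.9, -0.0]
opening: 0.751
finger_force: 0.0
```

Run:
```python
from h import *
plan([.438,.3288,.032],down(164.7));s=ctrl.get_state();print(s["eef_pos"],yaw(s),s["contact_force"])
```

```text
turn [0.14 0.17 0.02] shift [ 0.2 -1.5  1.6]
[0.43858136 0.33016919 0.03361175] 164.72063710522917 [-0.13952404  0.86821131 -0.04453038]
```

Emit:
send_rows(
  rows="0 0 0 0 -0.0012 0.001 0;0 0 0 0 -0.0012 0.001 -0.4;0 0 0 0 -0.0012 0.001 -0.8;0 0 0 0 -0.0012 0.001 -1;0 0 0 0 -0.0012 0.001 -1;0 0 0 0 -0.0012 0.001 -1;0 0 0 0 -0.0012 0.001 -1",
  grip_force=40,
)

```text
time: 16.35
eef_pos: [0.4379, 0.3295, 0.0321]
tcp_rot: [0.132, 0.991, 0.001, 0.001]
contact_force: [-1.9, 0.5, 5.3]
opening: 0.156
finger_force: 40.0
```

```bash
python3 st.py
python3 - <<'E'
from h import *
s=ctrl.get_state();print(s["eef_pos"],yaw(s))
f=np.array([np.cos(np.radians(16)),np.sin(np.radians(16)),0])
plan(np.array([.568,.0438,.18])-f*.12,down(196),s)
E
```

```text
[-0.063  0.081  0.043] [-1.904  0.529  5.311] [0.438 0.33  0.032] turned -8.011923764460931 0.1556176002130172 39.96449589729309 -0.8451960813088476 0.011250312672927976 16.35
[0.43788245 0.32952423 0.03212833] 164.78192376446094
turn [  0.08   0.16 -31.22] shift [ -98.3 -303.4 -148.3]
```

Scaled: -140 mm / 1000 = -0.14, -100 mm / 1000 = -0.1.

Emit:
send_rows(
  rows="0 0 0 0 0 -0.02 -1;0 0 0 0 0 -0.06 -1;0 0 0 0 0 -0.1 -1;0 0 0 0 0 -0.14 -1;0 0 0 0 0 -0.14 -1",
)

```text
time: 16.98
eef_pos: [0.4389, 0.3301, 0.1749]
tcp_rot: [0.132, 0.991, 0.003, 0.004]
contact_force: [0.2, -0.5, -0.5]
opening: 0.156
finger_force: 39.3
```

```bash
python3 st.py
python3 - <<'E'
from h import *
plan([.4496,.0104,.165],down(196))
E
```

```text
[ 0.051 -0.044  0.008] [ 0.167 -0.464 -0.46 ] [0.439 0.33  0.175] turned -8.009226486009823 0.15590696359785572 39.26398515701294 -0.8451302660785827 1.4741404470441921e-05 16.975
turn [  0.24   0.49 -31.22] shift [ -94.2 -305.8    8.6]
```

Scaled: -306 mm / 1000 = -0.306, -94 mm / 1000 = -0.094, -31.2 degrees / 120 = -0.26.

Emit:
send_rows(
  rows="0 0 -0.26 -0.094 -0.306 0.009 -1;0 0 -0.26 -0.094 -0.306 0.009 -1;0 0 -0.26 -0.094 -0.306 0.009 -1;0 0 -0.26 -0.094 -0.306 0.009 -1;0 0 -0.26 -0.094 -0.306 0.009 -1;0 0 -0.26 -0.094 -0.306 0.009 -1;0 0 -0.26 -0.094 -0.306 0.009 -1;0 0 -0.26 -0.094 -0.306 0.009 -1",
)

```text
time: 17.98
eef_pos: [0.4467, 0.0099, 0.1608]
tcp_rot: [-0.139, 0.99, 0.001, -0.0]
contact_force: [-0.0, 0.4, -1.0]
opening: 0.158
finger_force: 39.4
```

Run:
```python
from h import *
s=ctrl.get_state();print(s["eef_pos"],yaw(s),s["contact_force"])
plan([.4496,.0104,.0996],down(196),s)
```

```text
[0.44665855 0.00986656 0.16082753] -164.0278554492788 [-0.00660559  0.35461132 -0.95171398]
turn [ 0.11 -0.   -0.03] shift [-3.  -0.4 61.2]
```

Scaled: 61 mm / 1000 = 0.061, 30 mm / 1000 = 0.03.

Emit:
send_rows(
  rows="0 0 0 -0.002 -0.0004 0.03 -1;0 0 0 -0.002 -0.0004 0.061 -1;0 0 0 -0.002 -0.0004 0.061 -1;0 0 0 -0.002 -0.0004 0.061 -1",
)

```text
time: 18.48
eef_pos: [0.4501, 0.0101, 0.1018]
tcp_rot: [-0.14, 0.99, 0.0, 0.001]
contact_force: [0.3, -0.7, -0.7]
opening: 0.154
finger_force: 39.4
```

Run:
```python
from h import *
s=ctrl.get_state();print(s["eef_pos"],yaw(s),s["contact_force"],s["qpos"])
plan([.4496,.0104,.0996],down(196),s)
p=ctrl.read_camera("wrist");save(p,"i1")
cv2.imwrite("pics/i1c.png",cv2.resize(np.clip(np.array(p["color"])[180:480,120:520,::-1]*1.5,0,255).astype("uint8"),(800,600),interpolation=3))
```

```text
[0.45006249 0.01012145 0.10180288] -163.93828349229625 [ 0.29640615 -0.71821285 -0.66919075] [-2.04246675e-01 -2.77079684e-02  2.22872005e+00  1.62038409e-03
  9.38185020e-01 -2.05632938e+00]
turn [0.   0.16 0.06] shift [0.4 0.4 2.2]
```

View pics/i1c.png

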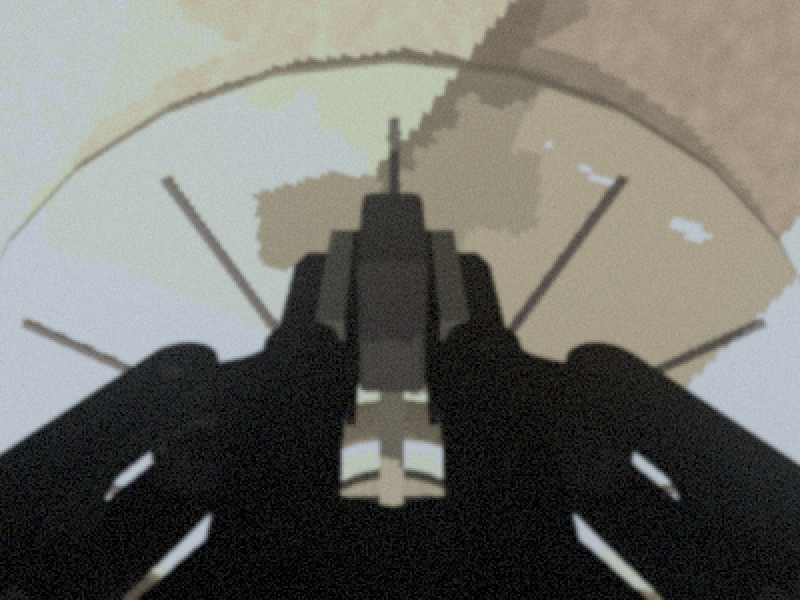

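Scaled: -22 mm / 1000 = -0.022, -18 mm / 1000 = -0.018.

Emit:
send_rows(
  rows="0 0 0 0 0.0004 0.002 -1;0 0 0 -0.006 0.0004 0.002 -1;0 0 0 -0.012 0.0004 0.002 -1;0 0 0 -0.018 0.0004 0.002 -1;0 0 0 -0.022 0.0004 0.002 -1;0 0 0 -0.022 0.0004 0.002 -1",
)

```text
time: 19.27
eef_pos: [0.4709, 0.0159, 0.0991]
tcp_rot: [-0.139, 0.99, 0.0, 0.001]
contact_force: [0.8, -0.6, -1.6]
opening: 0.156
finger_force: 39.4
```

```bash
cat > k.py <<'E'
from h import *
np.set_printoptions(precision=4,suppress=True)
s=ctrl.get_state();e=s["eef_pos"];r=R.from_euler("z",-16,degrees=True)
print("t,lat,z",r.apply(e),"F axial,lat,z",r.apply(s["contact_force"]),yaw(s),s["wrist_torque"],s["opening"],s["time"])
E
python3 k.py
```

```text
t,lat,z [ 0.457  -0.1145  0.0991] F axial,lat,z [ 0.5758 -0.8017 -1.5742] -164.01353435371942 [-0.0422 -0.0406  0.0386] 0.15626288679316344 19.275
```

Scaled: -12 mm / 1000 = -0.012, -9 mm / 1000 = -0.009.

Emit:
send_rows(
  rows="0 0 0 0 0.0006 -0.0004 -1;0 0 0 -0.003 0.0006 -0.0004 -1;0 0 0 -0.006 0.0006 -0.0004 -1;0 0 0 -0.009 0.0006 -0.0004 -1;0 0 0 -0.012 0.0006 -0.0004 -1;0 0 0 -0.012 0.0006 -0.0004 -1",
)

```text
time: 20.02
eef_pos: [0.4822, 0.0197, 0.0996]
tcp_rot: [-0.139, 0.99, 0.0, 0.001]
contact_force: [-0.1, 0.1, -0.6]
opening: 0.152
finger_force: 39.4
```

```bash
python3 k.py
```

```text
t,lat,z [ 0.469  -0.114   0.0996] F axial,lat,z [-0.0619  0.1213 -0.6146] -164.01925727943586 [-0.0211  0.0099 -0.0443] 0.15173755681278375 20.025
```

Nose is in the slot with no force; going on.

Scaled: -12 mm / 1000 = -0.012, -9 mm / 1000 = -0.009.

Emit:
send_rows(
  rows="0 0 0 -0.003 0 0 -1;0 0 0 -0.006 0 0 -1;0 0 0 -0.009 0 0 -1;0 0 0 -0.012 0 0 -1;0 0 0 -0.012 0 0 -1",
)

```text
time: 20.65
eef_pos: [0.4938, 0.023, 0.0996]
tcp_rot: [-0.139, 0.99, 0.0, 0.001]
contact_force: [0.8, 0.0, -0.6]
opening: 0.152
finger_force: 39.4
```

```bash
python3 k.py
```

```text
t,lat,z [ 0.481  -0.114   0.0996] F axial,lat,z [ 0.7919 -0.2017 -0.5984] -164.01713895329434 [-0.0069 -0.01   -0.0073] 0.1518212015252467 20.65
```

Nose is well inside the spindle hole (11 mm past its face), force still nil.

Emit:
send_rows(
  rows="0 0 0 -0.004 0 0 -1;0 0 0 -0.008 0 0 -1;0 0 0 -0.012 0 0 -1;0 0 0 -0.016 0 0 -1;0 0 0 -0.02 0 0 -1;0 0 0 -0.02 0 0 -1",
)

```text
time: 21.4
eef_pos: [0.5131, 0.0286, 0.0997]
tcp_rot: [-0.139, 0.99, 0.0, 0.001]
contact_force: [-0.1, -0.3, -0.2]
opening: 0.156
finger_force: 39.4
```

```bash
python3 k.py
```

```text
t,lat,z [ 0.5011 -0.114   0.0997] F axial,lat,z [-0.1499 -0.2287 -0.1748] -164.01859233955705 [-0.0229 -0.0026  0.0323] 0.15597948357284355 21.4
```

Scaled: -14 mm / 1000 = -0.014, -12 mm / 1000 = -0.012.

Emit:
send_rows(
  rows="0 0 0 -0.003 0 0 -1;0 0 0 -0.006 0 0 -1;0 0 0 -0.009 0 0 -1;0 0 0 -0.012 0 0 -1;0 0 0 -0.014 0 0 -1;0 0 0 -0.014 0 0 -1",
)

```text
time: 22.15
eef_pos: [0.5264, 0.0324, 0.0997]
tcp_rot: [-0.139, 0.99, 0.0, 0.001]
contact_force: [-0.1, 0.3, 0.4]
opening: 0.154
finger_force: 39.4
```

```bash
python3 k.py
```

```text
t,lat,z [ 0.5149 -0.114   0.0997] F axial,lat,z [-0.0487  0.2761  0.4486] -164.02030922796393 [-0.0634  0.0508 -0.0284] 0.1536569038657367 22.15
```

Scaled: -2 mm / 1000 = -0.002, -1 mm / 1000 = -0.001.

Emit:
send_rows(
  rows="0 0 0 -0.001 0 0 -1;0 0 0 -0.002 0 0 -1;0 0 0 -0.002 0 0 -1",
)

```text
time: 22.52
eef_pos: [0.5282, 0.0329, 0.0997]
tcp_rot: [-0.139, 0.99, 0.0, 0.001]
contact_force: [0.4, 1.1, -0.7]
opening: 0.156
finger_force: 39.4
```

```bash
python3 k.py
```

```text
t,lat,z [ 0.5168 -0.114   0.0997] F axial,lat,z [ 0.679   0.9808 -0.7202] -164.02466529805204 [-0.0121  0.011   0.0148] 0.1561047839924532 22.525
```

Scaled: -1.4 mm / 1000 = -0.0014, 1 mm / 1000 = 0.001.

Emit:
send_rows(
  rows="0 0 0 -0.0007 0 0.0005 -1;0 0 0 -0.0014 0 0.001 -1;0 0 0 -0.0014 0 0.001 -1",
)

```text
time: 22.9
eef_pos: [0.5295, 0.0333, 0.0986]
tcp_rot: [-0.139, 0.99, 0.0, 0.001]
contact_force: [1.1, -0.6, -1.2]
opening: 0.155
finger_force: 39.4
```

```bash
python3 k.py
```

```text
t,lat,z [ 0.5182 -0.1139  0.0986] F axial,lat,z [ 0.9083 -0.9123 -1.2292] -164.02315833888866 [0.041  0.042  0.0333] 0.15521509842931197 22.9
```

Scaled: -1 mm / 1000 = -0.001, -0.5 mm / 1000 = -0.0005.

Emit:
send_rows(
  rows="0 0 0 -0.0005 0 0 -1;0 0 0 -0.001 0 0 -1;0 0 0 -0.001 0 0 -1",
)

```text
time: 23.28
eef_pos: [0.5302, 0.0335, 0.0986]
tcp_rot: [-0.139, 0.99, 0.0, 0.001]
contact_force: [-1.0, -1.5, -0.8]
opening: 0.154
finger_force: 39.4
```

```bash
python3 k.py
```

```text
t,lat,z [ 0.5189 -0.1139  0.0986] F axial,lat,z [-1.4189 -1.1677 -0.7601] -164.0172632077329 [-0.0577  0.2228  0.0084] 0.15407618762470524 23.275
```

Scaled: -1 mm / 1000 = -0.001, -0.5 mm / 1000 = -0.0005.

Emit:
send_rows(
  rows="0 0 0 -0.0005 0 0 -1;0 0 0 -0.001 0 0 -1;0 0 0 -0.001 0 0 -1",
)

```text
time: 23.65
eef_pos: [0.5305, 0.0337, 0.0984]
tcp_rot: [-0.139, 0.99, 0.0, -0.001]
contact_force: [-4.6, -2.4, 3.0]
opening: 0.153
finger_force: 39.8
```

```bash
python3 k.py
```

```text
t,lat,z [ 0.5192 -0.1138  0.0984] F axial,lat,z [-5.0995 -0.9832  3.0413] -164.0013609282952 [-0.2779  0.8175  0.0618] 0.15268624147824897 23.65
```

Scaled: 0.7 mm / 1000 = 0.0007, 0.3 mm / 1000 = 0.0003.

Emit:
send_rows(
  rows="0 0 0 0.0007 0 0.0003 -1;0 0 0 0.0007 0 0.0003 -1;0 0 0 0.0007 0 0.0003 -0.6;0 0 0 0.0007 0 0.0003 -0.5;0 0 0 0.0007 0 0.0003 -0.5;0 0 0 0.0007 0 0.0003 -0.4;0 0 0 0.0007 0 0.0003 -0.3;0 0 0 0.0007 0 0.0003 -0.3",
  grip_force=20,
)

```text
time: 24.65
eef_pos: [0.5308, 0.0337, 0.0984]
tcp_rot: [-0.139, 0.99, 0.0, 0.001]
contact_force: [0.5, -0.4, 0.1]
opening: 0.35
finger_force: 0.0
```

```bash
python3 k.py
```

```text
t,lat,z [ 0.5195 -0.1139  0.0984] F axial,lat,z [ 0.4185 -0.5321  0.0906] -164.02827580314715 [ 0.0111 -0.0075  0.0246] 0.35010133940159954 24.65
```

Emit:
send_rows(
  rows="0 0 0 0 0 -0.015 -0.3;0 0 0 0 0 -0.05 -0.3;0 0 0 0 0 -0.09 -0.3;0 0 0 0.02 0 -0.11 -0.3;0 0 0 0.02 0 -0.11 -0.3",
)

```text
time: 25.28
eef_pos: [0.5122, 0.0278, 0.2114]
tcp_rot: [-0.139, 0.99, -0.0, 0.004]
contact_force: [0.2, 0.3, -1.4]
opening: 0.352
finger_force: 0.0
```

Run:
```python
from h import *
s=ctrl.get_state();print(s["eef_pos"],s["contact_force"])
p=ctrl.read_camera("wrist");save(p,"f1")
print(px(p,[.568,.0438,.07]))
t=ctrl.read_camera("side");save(t,"f2");u,v=px(t,[.56,.04,.07]).astype(int)
a=np.array(p["color"])[180:480,170:470,::-1];b=np.array(t["color"])[v-50:v+50,u-50:u+50,::-1]
f=lambda c:cv2.resize(np.clip(c*1.5,0,255).astype("uint8"),(400,400),interpolation=3)
cv2.imwrite("pics/fin.png",np.hstack([f(a),f(b)]))
```

```text
[0.51218548 0.02783987 0.21143491] [ 0.19919203  0.3135686  -1.40185963]
[317.07462866 299.31051326]
```

View pics/fin.png

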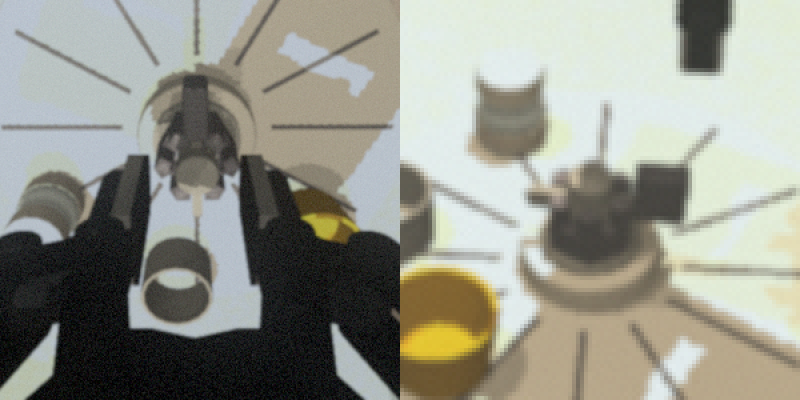

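```bash
python3 -c "
from plant import ctrl
print(ctrl.sign_off())"
```

```text
the job is handed in; nothing more can be done
None
```

The job is handed in: the nut went snug at about 12–18° of turn and I carried on to the next slot in line with the hole, at about 50°. The key then slid through with almost no force until its head met the nut (about 5 N), and I let go and backed the arm clear, at about 25 s of the 64 s.

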